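Slide the wafer carriage past its spring catch

TASK

Press the yellow catch bar down with the closed fingertips and, while holding it down, gently push the blue wing of the carriage along the rail, past the red tooth and fully home against the grey end stop. Then let the bar spring back up, so that the tooth stands behind the wing, and move clear. Only press and push: do not grip or lift anything, do not touch the orange wafer carrier riding on the carriage, do not force the wing past the raised tooth, and leave the beaker, dish and tweezers alone.

Things in the scene. Friction and masses are not known exactly. Their poses are not given: they have to be found in the camera images.
- lock_rail: Fixed aluminium base plate, 270 x 150 x 6 mm, with a linear rail. Origin on the bench at mid-length; x = the way the carriage is to be pushed (home is at +x), y to its left, z up. Plate spans x -135..135, y -90..60 mm; grey end stop (40 mm high) at its +x end. The points on bar and carriage have parallel axes.
- catch_bar (a joint): Press depth of the yellow catch bar, m: 0 = up, 0.014 = bottomed on a hard stop. A strip 190 x 44 mm, at x -128..62, y -80..-36 mm of lock_rail, top 26 mm above the bench when up. Goes straight down with the red tooth wherever pressed; sprung: about 5 N to start, 9 N to bottom. Tooth clears the wing from 0.008 down; 0.010 to 0.013 is a good depth.
- press_point (a point): A good place to press: on the top of the yellow bar, on its centre line, 27 mm behind (-x) the wing's rear face at the start. Moves down with the bar. The bar top is clear for 46 mm to -x of it and, along the centre line, to +x up to the wing, and after it as the wing moves on.
- tooth_top (a point): Centre of the top of the red tooth on the bar: a block 12 x 12 mm, 11 mm above the bar's top, centred 26 mm to the +y side of the bar's centre line. When the bar is up its top is 8 mm above the wing's underside and it blocks the wing; at the start it is 6 mm ahead of the wing's front face.
- carriage (a joint): Travel of the white carriage along +x of lock_rail, m: 0 = start, 0.006 = wing against the raised tooth, above 0.058 = wing wholly past the tooth, 0.080 = fully home at its end stop (a hard limit). It slides with about 2 N of friction and stays where it is left. It cannot leave the rail.
- push_face (a point): On the rear (-x) face of the blue wing, above the bar's centre line, at half the wing's height; moves with the carriage. Wing: 40 mm long (x), 56 wide (y), underside 29 mm and top 41 mm above the bench, 3 mm over the raised bar. A finger pressing the bar behind the wing meets this face with its side when moved to +x.
- nest (a point): Centre of the carriage deck's top surface (41 mm above the bench; the deck is 90 x 82 mm), where the wafer carrier lies between four black posts 11 mm high. Moves with the carriage.
- carrier_center (a point): Centre (half-way up) of the round orange wafer carrier, diameter 70 mm, 14 mm thick, lying loose on the deck with its top 55 mm above the bench. Its z axis is up. Not to be touched.
- beaker: Clear plastic beaker, 53 mm across, 65 mm high, loose, standing to the +y side of the base plate; origin at the centre of its underside. Leave alone.
- dish: Clear petri dish that shows as a flat orange disc, 64 mm across, 16 mm high, loose, to the +y side of the base plate; origin at the centre of its underside. Leave alone.
- black_tweezers: Black tweezers, 112 mm long, 9 mm high, loose, lying to the -y side of the base plate; origin at their middle, on the bench. Leave alone.
Things that resemble listed ones, but are neither listed nor needed, are in the scene too. Leave any black or purple look-alike of the part that bears carrier_center alone.

How it is judged (in metres and radians):
On the way, in this order (a step that is already met when the one before it is completed fails the run):
1. the fingers hold the catch bar down (at least 7 mm) while the carriage is still before the tooth (contact force between the fingers and catch_bar above 1 N and value of joint catch_bar above 0.007 m and value of joint carriage below 0.01 m), for 0.1 s.
2. the carriage has gone past the tooth, at least 50 mm along, while the fingers still hold the bar down (contact force between the fingers and catch_bar above 1 N and value of joint catch_bar above 0.007 m and value of joint carriage above 0.05 m), for 0.05 s.
At the end, for the whole second after the job is handed in: The carriage is within 5 mm of its end stop, the catch bar is up again (within 3 mm of fully up), and the wafer carrier lies at rest in its nest, within 6 mm of its centre and flat (value of joint carriage above 0.075 m and value of joint catch_bar below 0.003 m and linear speed of carrier below 0.02 m/s and horizontal distance between carrier_center and nest below 0.006 m and z of carrier_center in the frame of nest below 0.011 m and angle between carrier_center's own z axis and vertical below 0.12 rad); the robot touches nothing.
It fails at once if the wing is forced past the raised tooth (value of joint carriage between 0.012 and 0.052 m and value of joint catch_bar below 0.005 m).
It fails at once if the wing is pushed with more than 40 N (contact force between the fingers and carriage above 40 N).
It fails at once if the wafer carrier is touched by the robot (contact force between any of the arm, the fingers and carrier above 0.5 N).
It fails at once if the wafer carrier is lifted or leaves its nest (not (horizontal distance between carrier_center and nest below 0.006 m and z of carrier_center in the frame of nest below 0.011 m and angle between carrier_center's own z axis and vertical below 0.12 rad)).
It fails at once if the beaker, dish or tweezers are moved more than 15 mm or lifted (distance of any of beaker, dish, black_tweezers from where it was at the start of the episode above 0.015 m or height (world z) of any of beaker, dish, black_tweezers above 0.012 m).
It also fails if it takes over 35 s, if anything falls off the work surface, if the arm or the gripper's body presses on something with over 40 N, if the wrist force passes 120 N, or if a joint passes its speed limit or range.

ROBOT

A 6-joint arm with a two-finger parallel gripper is mounted at the origin on a cart in front of the work surface, level with it; the furniture and walls round the work are solid. World frame = base frame: x ahead of the robot, y to its left, z up, the work surface at z = 0. Lengths are in mm, angles in rad, forces in N, time in s.
With the tool pointing down it reaches from about 300 to 875 mm from the base axis. Payload 6.4 kg.
Tool frame: the origin (TCP) lies where the fingers leave the gripper's body, on its centre line; the fingertips stand 64 mm ahead of it and the grasp point (between the pads) lies 45 mm ahead of it; z points along the fingers, y is the line along which they close (so a half turn about z gives the same grasp; the last joint's range is limited). The gripper opens to 88 mm and grips with 3 to 60 N. Pads are 18 mm wide; open, the fingers measure 123 mm over their backs; the gripper's body (75 mm by 187 mm) begins 45 mm behind the grasp point.
Start: joints at [-1.543, 0.181, 1.607, -0, 1.354, -0.206], TCP at [133.229, -559.367, 302.714] pointing down, gripper open.
Joint ranges: [-2.99, 2.99], [-0.89, 2.07], [0.3, 2.58], [-1.14, 4.28], [0, 2.63], [-3.12, 3.12]. Speed limits (rad/s): [2.57, 2.57, 3.01, 3.14, 3.14, 3.14].

INTERFACE

Orientations are given as a 3x3 rotation matrix whose columns are the frame's x, y, z axes.
In Python, from workcell import manip gives the robot as it stands. Calls block until the motion is done:
- manip.movep(position, orientation): joint-space move of the TCP to a pose.
- manip.move_l(position, frame=None, v=150, until_force=None): straight line of the TCP; frame=None keeps the orientation; v is the mean speed in mm/s. With until_force (N) it stops when the force on the tool has changed by that much, and returns True; else False.
- manip.move_j(angles): joint-space move.
- manip.ungrasp() and manip.grab(newtons=None): open the fingers fully, or close them until they stop; newtons is the grip in N (None keeps the last).
- manip.sleep(seconds).
- manip.ik(position, orientation): joint angles nearest the present ones, or None.
- manip.sense(): the state.
- manip.snapshot(name): name is "scene" or "top" or "wrist"; returns a dict with "color" (400x640x3 uint8, red, green, blue), "range_z" (400x640 float32, mm along the optical axis (not along the pixel's ray), 0 where there is no reading), "K" (3x3 intrinsics, pixels), "rvec" (rotation vector, rad) and "tvec" (3), from world to camera coordinates, as OpenCV has them. Camera axes: x right, y down, z forward; pixel columns grow to the right and rows downward; lengths in mm; the calibration is good to about 2 mm. The wrist camera is an equidistant fisheye: a pixel r from the principal point sees the ray r / f radians off the axis. A picture is of the moment at which its call begins.
A pose or a line that the arm cannot do raises manip.IKError and nothing moves.
- manip.hand_in(): hands the job in, once; it reports no verdict.
The state is a dict: "clock": time; "qpos": joint angles; "joint_vel": joint speeds; "joint_torque": joint torques, N m; "ee_pos": TCP position; "tool_rot": TCP orientation; "contact_force": force on the tool from outside, world axes, zero at the start; "moment": the same for the moment, N m; "grip_width": finger opening in mm.
Only numpy, scipy, OpenCV 4.12 (cv2) and the standard library are available. Lean on these libraries where they do the work, as an engineer would, in place of code of your own. Each camera call takes 0.05 s, during which the arm holds its last target. There are 200 camera calls.

## Working session

There is one attempt and no reset: what is moved stays moved. The work goes in short steps, each a Python script; the robot and the scene stay as the last script left them, time stands still between calls to the robot, and variables do not carry over. Pictures are saved under pics/ and viewed, on a budget of 10 in all, crops included, one or two more only if the job needs it, and the job is handed in when it is done.

```bash
mkdir -p pics; cat > h.py <<'E'
import numpy as np, cv2
from workcell import manip
def snap(n,f=None):
    s=manip.snapshot(n)
    if f: cv2.imwrite(f,s["color"][:,:,::-1]); np.savez(f+".npz",**s)
    return s
def cast(s,uv,z):
    R=cv2.Rodrigues(np.array(s["rvec"],float))[0]; t=np.array(s["tvec"],float).ravel()
    uv=np.atleast_2d(uv).astype(float); K=np.array(s["K"])
    d=np.c_[uv,np.ones(len(uv))]@np.linalg.inv(K).T@R; c=-R.T@t
    return c+d*((z-c[2])/d[:,2])[:,None]
E
python3 - <<'E'
from h import *
a=snap("top","pics/top.png"); b=snap("scene","pics/scene.png")
cv2.imwrite("pics/both.png",cv2.resize(np.vstack([a["color"],b["color"]])[:,:,::-1],(480,600)))
print(manip.sense()); print(a["K"],a["rvec"],a["tvec"])
E
```

```text
{'clock': 0.1, 'qpos': array([-1.54332093e+00,  1.81454450e-01,  1.60787244e+00,  3.91956614e-06,
        1.35377590e+00, -2.06301279e-01]), 'joint_vel': array([ 0.00084119,  0.00031278, -0.00042873,  0.00034947, -0.000378  ,
       -0.00063609]), 'joint_torque': array([ 9.10294602e-04, -4.34820163e+01, -3.42696476e+01,  7.04422547e-02,
        3.39206192e-02, -3.55360157e-05]), 'ee_pos': array([ 133.20757339, -558.98318119,  301.92425162]), 'tool_rot': array([[ 9.72798659e-01,  2.31652256e-01, -3.76602071e-05],
       [ 2.31652048e-01, -9.72797538e-01,  1.50967224e-03],
       [ 3.13083224e-04, -1.47733119e-03, -9.99998860e-01]]), 'contact_force': array([-0.29637423,  0.28085923, -0.29360618]), 'moment': array([-0.01019405,  0.00196347, -0.05627786]), 'grip_width': 88.41803119646092}
[[385.36152484   0.         324.23815651]
 [  0.         385.36152484 204.3964095 ]
 [  0.           0.           1.        ]] [ 2.17725895 -2.12352947  0.16825612] [ 53.77347805 566.14077771 843.95128174]
```

View pics/top.png

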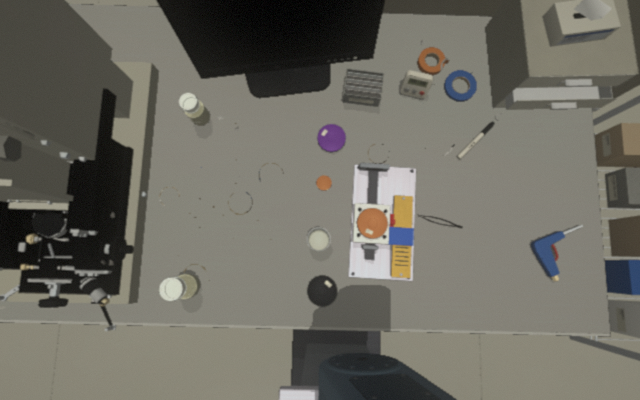

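View pics/scene.png

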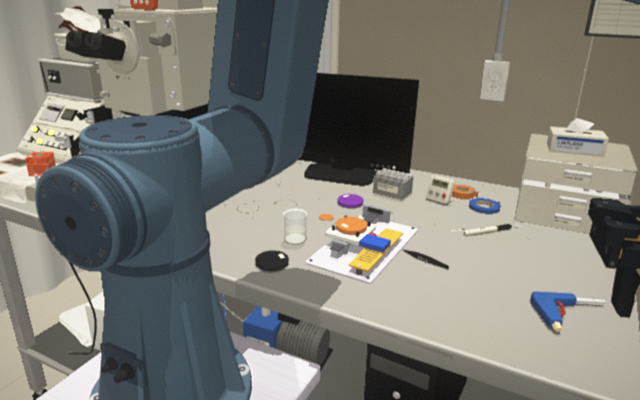

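The top view shows the base plate at (352-415, 165-280) with the end stop and +x upward. On it are the yellow bar (402, 195-278), the blue wing (401, 236) and the red tooth (~393, 220).

The carrier candidates are orange on the deck (372, 222), purple (331, 138), black (322, 291) and a small orange disc (324, 183). The one at (372, 222) lies between the posts on the deck, so it is the carrier. The small disc is the dish and the other two are look-alikes.

```bash
cat > m.py <<'E'
from h import *
def mask(s,lo,hi,roi):
    hsv=cv2.cvtColor(s["color"],cv2.COLOR_RGB2HSV); m=cv2.inRange(hsv,lo,hi); o=np.zeros_like(m)
    x0,y0,x1,y1=roi; o[y0:y1,x0:x1]=m[y0:y1,x0:x1]; return o
def big(m): return max(cv2.findContours(m,0,2)[0],key=cv2.contourArea).reshape(-1,2)
E
python3 - <<'E'
from m import *
s=dict(np.load("pics/top.png.npz")); roi=(340,155,430,290)
def rect(pts,z):
    P=cast(s,pts,z)[:,:2].astype(np.float32); r=cv2.minAreaRect(P); return r
y=mask(s,(16,110,60),(32,255,255),roi); yy=np.argwhere(y)[:,::-1]
r=rect(yy,26); print("yellow",r,cv2.boxPoints(r).round(1).tolist())
b=mask(s,(105,110,50),(125,255,255),roi); r=rect(big(b),41); print("blue",r,cv2.boxPoints(r).round(1).tolist())
w=mask(s,(0,0,150),(180,60,255),roi); r=rect(np.argwhere(w)[:,::-1],6); print("plate",r,cv2.boxPoints(r).round(1).tolist())
rd=mask(s,(0,150,60),(6,255,255),(385,205,415,235)); print("red",cast(s,np.argwhere(rd)[:,::-1].mean(0) if rd.any() else [0,0],37), (rd>0).sum())
o=mask(s,(5,130,60),(15,255,255),(355,200,390,245)); r=rect(big(o),55);print("carrier",r)
cv2.imwrite("pics/c1.png",cv2.resize(s["color"][150:295,300:475,::-1],None,fx=4,fy=4,interpolation=2))
E
```

```text
yellow ((498.28070068359375, -112.71011352539062), (42.15170669555664, 186.36737060546875), 87.71964263916016) [[404.29998779296875, -130.10000610351562], [590.5999755859375, -137.5], [592.2000122070312, -95.4000015258789], [406.0, -87.9000015258789]]
blue ((496.5992431640625, -108.32769012451172), (50.28621292114258, 36.28257369995117), 89.48261260986328) [[478.20001220703125, -133.3000030517578], [514.5, -133.60000610351562], [515.0, -83.30000305175781], [478.70001220703125, -83.0]]
plate ((533.8912353515625, -71.83531951904297), (151.73240661621094, 270.8346252441406), 87.73121643066406) [[395.6000061035156, -142.3000030517578], [666.2000122070312, -153.0], [672.2000122070312, -1.399999976158142], [401.6000061035156, 9.300000190734863]]
red [[533.50881699 -88.43023755  37.        ]] 27
carrier ((523.2694091796875, -40.30667495727539), (63.1499137878418, 63.21619415283203), 1.4234000444412231)
```

View pics/c1.png

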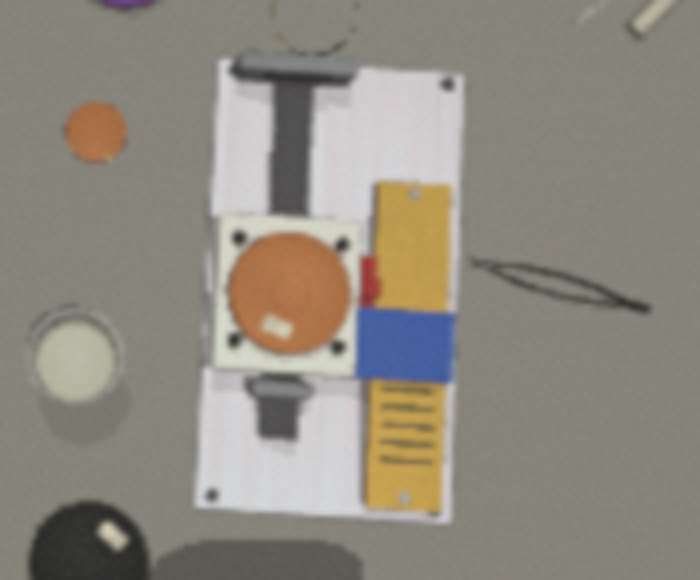

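Plate yaw is about -2.3° and the bar axis agrees to 1 mm. The wing's rear face is at x≈476.5 and the press point is near (449, -111). I'll close the gripper and move above it with the tool y axis along the rail.

```bash
cat >> m.py <<'E'
X=np.array([.99922,-.0396,0]);Y=np.array([.0396,.99922,0]); BC=np.array([498.7,-113.0,0])
def bar(wx,z):  # point on bar centre line at world x
    p=BC+X*(wx-BC[0])/X[0]; p[2]=z; return p
Z=np.array([0,0,-1.])
Rs=[np.c_[np.cross(s*X,Z),s*X,Z] for s in (1,-1)]
E
python3 - <<'E'
from m import *
q=manip.sense()["qpos"]; best=[]
for R in Rs:
    a=manip.ik(bar(448,150),R); print(a)
    if a is not None: best.append((np.abs(a-q).max(),R))
R=min(best,key=lambda t:t[0])[1]; np.save("R.npy",R)
manip.grab(10)
manip.movep(bar(448,150),R)
print(manip.sense()); 
s=snap("scene"); t=snap("top")
cv2.imwrite("pics/p1.png",np.vstack([cv2.resize(s["color"][190:300,280:480,::-1],(545,300)),cv2.resize(t["color"][150:295,280:545,::-1],(545,300))]))
cv2.imwrite("pics/w1.png",snap("wrist")["color"][:,:,::-1])
E
```

```text
[-5.00942998e-01  1.36491026e-01  2.00540999e+00 -4.44089210e-16
  9.99691642e-01 -4.61337029e-01]
[-5.00942998e-01  1.36491026e-01  2.00540999e+00 -4.44089210e-16
  9.99691642e-01  2.68025562e+00]
{'clock': 3.4417, 'qpos': array([-5.02265605e-01,  1.36447751e-01,  2.00454512e+00, -1.55076406e-04,
        9.99673997e-01, -4.61269030e-01]), 'joint_vel': array([-6.27268813e-03,  8.39011189e-04,  4.90508147e-04,  4.02988127e-03,
       -5.08848914e-04, -6.91348293e-05]), 'joint_torque': array([ 3.53589663e-01, -3.42282128e+01, -2.71182936e+01,  6.78792852e-02,
        6.13403460e-02, -1.14786453e-03]), 'ee_pos': array([ 448.3001072 , -111.86565574,  150.35394909]), 'tool_rot': array([[ 4.09015898e-02,  9.99162899e-01,  7.48641963e-04],
       [ 9.99163040e-01, -4.09011759e-02, -5.60038688e-04],
       [-5.28949543e-04,  7.70921852e-04, -9.99999563e-01]]), 'contact_force': array([ 0.67741045, -0.85530386,  0.62058825]), 'moment': array([-0.00765124, -0.09374193, -0.00703792]), 'grip_width': 0.44696798008194727}
```

View pics/p1.png

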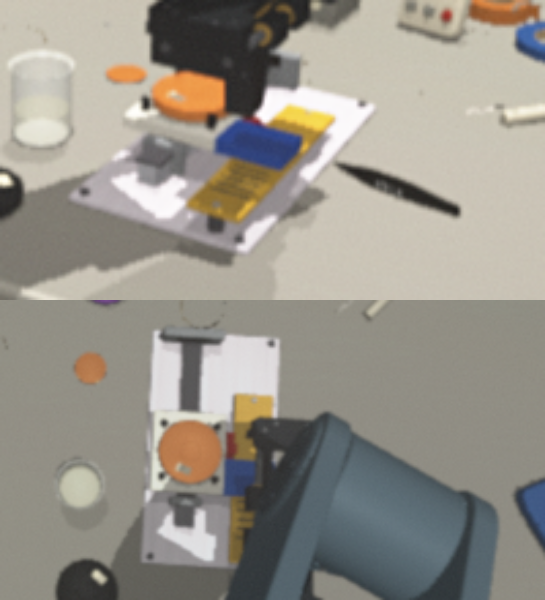

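View pics/w1.png

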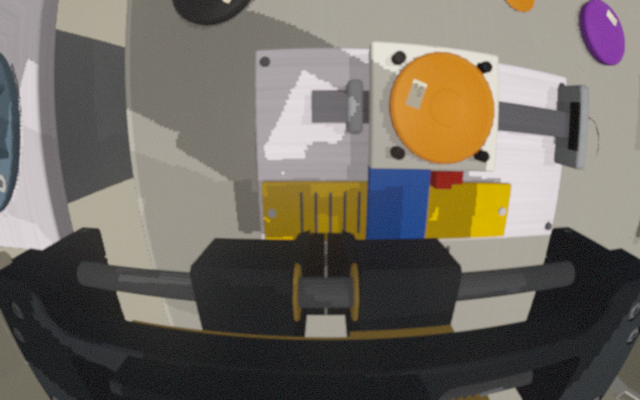

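The fingers are over the ribbed part of the bar, behind the blue wing (wrist view: fingers at u≈326, wing rear at u≈367). I'll descend to contact next.

```bash
python3 - <<'E'
from m import *
R=np.load("R.npy")
s=snap("wrist"); Rc=cv2.Rodrigues(np.array(s["rvec"],float))[0]; print("cam",-Rc.T@np.ravel(s["tvec"]))
manip.move_l(bar(448,100),R,v=100)
print(manip.move_l(bar(448,84),R,v=15,until_force=3))
s=manip.sense(); print(s["clock"],s["ee_pos"],s["contact_force"])
E
```

```text
cam [450.75880522 -46.56431291 232.55705827]
True
5.0 [ 447.98424694 -110.98566214   89.66029904] [0.49456778 0.12595887 4.96623508]
```

```bash
python3 - <<'E'
from m import *
R=np.load("R.npy")
def p(l):
    s=manip.sense(); print(l,round(s["clock"],2),s["ee_pos"].round(2),s["contact_force"].round(2))
manip.move_l(bar(448,78.3),R,v=15); p("pressed")
manip.sleep(.3); p("hold")
print(manip.move_l(bar(470,78.3),R,v=30,until_force=15)); p("push")
E
```

```text
pressed 5.9 [ 448.01 -111.01   78.67] [-2.48  0.36  7.66]
hold 6.2 [ 448.04 -111.02   78.74] [-3.26  0.47  8.03]
False
push 7.08 [ 468.52 -111.43   78.07] [-6.96  0.28  8.37]
```

```bash
python3 - <<'E'
from m import *
R=np.load("R.npy")
def p(l):
    s=manip.sense(); print(l,round(s["clock"],2),s["ee_pos"].round(2),s["contact_force"].round(2))
print(manip.move_l(bar(500,78.4),R,v=40,until_force=15)); p("a")
print(manip.move_l(bar(526,78.4),R,v=40,until_force=15)); p("b")
print(manip.move_l(bar(548,78.4),R,v=15,until_force=10)); p("c")
s=snap("scene"); w=snap("wrist")
cv2.imwrite("pics/p2.png",np.vstack([cv2.resize(s["color"][190:300,280:480,::-1],(480,264)),cv2.resize(w["color"][:,:,::-1],(480,300))]))
E
```

```text
False
a 7.98 [ 498.47 -112.59   78.07] [-6.63  0.01  7.69]
False
b 8.78 [ 524.54 -113.65   78.1 ] [-5.89  1.33  7.36]
True
c 9.88 [ 540.94 -114.33   78.16] [-2.73 -0.25  6.57]
```

View pics/p2.png

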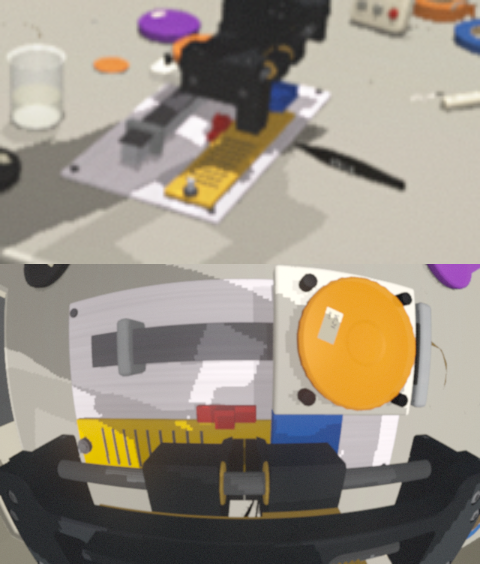

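The deck is against the end stop and the wing is past the red tooth. The stop by force at TCP x=540.9 matches the expected home position (~539-541). Next I'll back off slightly along the bar, rise, and verify.

```bash
python3 - <<'E'
from m import *
R=np.load("R.npy")
def p(l):
    s=manip.sense(); print(l,round(s["clock"],2),s["ee_pos"].round(2),s["contact_force"].round(2))
manip.move_l(bar(536,78.4),R,v=25); p("back")
manip.move_l(bar(536,94),R,v=40); p("up")
manip.move_l(bar(534,200),R,v=150)
q=manip.sense()["qpos"].copy(); q[0]=-1.4; manip.move_j(q); p("clear")
t=snap("top"); s=snap("scene")
roi=(340,155,430,290)
b=big(mask(t,(105,110,50),(125,255,255),roi)); r=cv2.minAreaRect(cast(t,b,41)[:,:2].astype(np.float32)); print(r)
cv2.imwrite("pics/p3.png",np.vstack([cv2.resize(s["color"][190:300,280:480,::-1],(545,300)),cv2.resize(t["color"][150:295,280:545,::-1],(545,300))]))
E
```

```text
back 10.32 [ 538.18 -114.98   80.16] [4.61 1.35 8.13]
up 10.87 [ 535.32 -114.24   93.34] [ 0.33  0.15 -0.14]
clear 13.57 [ 207.44 -504.38  198.93] [ 0.22 -0.43  0.16]
((575.9136962890625, -110.92526245117188), (51.65243148803711, 37.593406677246094), 87.86846923828125)
```

View pics/p3.png

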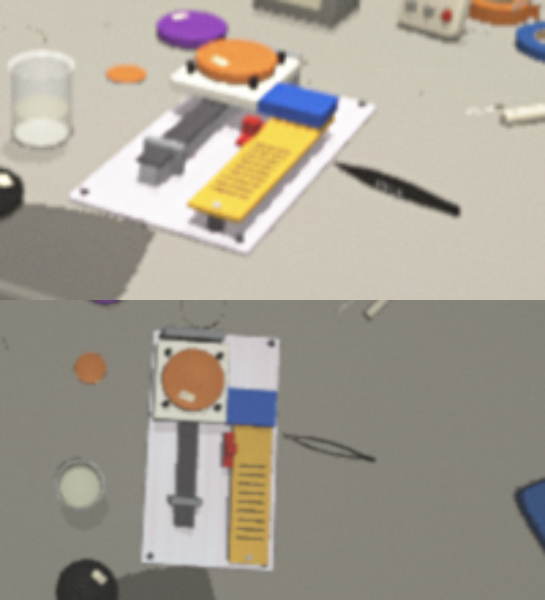

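The wing moved about 79 mm. In the picture the bar is up with the tooth behind the wing, the carrier is in its nest, and the beaker, dish and tweezers are where they were.

```bash
python3 -c "
from workcell import manip
manip.hand_in()"
```

```text
the job is handed in; nothing more can be done
```

I pressed the catch bar down about 11 mm with the closed fingertips and held it. I then pushed the wing along the rail until the force rose at the end stop (TCP x = 540.9 mm, expected 539–541). After backing off slightly, I let the bar rise, moved clear and handed the job in at about 14 s. The interface gave no verdict.

- **Carriage:** the last top view put the wing about 79 mm (nominal 80) along from its start position.
- **Bar and tooth:** in the last pictures the bar is up and the tooth stands behind the wing. I judged the bar's height by eye and did not measure it.
- **Carrier and loose items:** the carrier lies between its posts. The beaker, dish and tweezers look unmoved. I checked these by eye too.
- **Forces:** tool force readings taken between moves stayed under about 12 N, and near zero once clear. I did not read the peak force at the end stop; the push was set to stop at a 10 N change.

No check failed or disagreed.

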